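Set the polariser dial to 45 degrees under its dust shield

TASK

Swing the clear dust shield of the sloped polariser mount fully aside to its stop, turn the dial by its grip bar until it reads 45 degrees (the yellow mark in line with the red index line, within about 3 degrees), then swing the shield all the way back over the dial to its stop and let go. Leave the dial reading 45 and do not disturb the other things on the bench.

Things in the scene. Friction and masses are not known exactly. Their poses are not given: they have to be found in the camera images.
- mount: White sloped stand, fixed to the bench, 180 x 230 mm. Origin on the bench; z vertical. The dial's axis meets the sloped plate's top 75 mm straight above the origin. In this frame the plate (170 x 200 mm), tilted 30 deg about x, faces n = (0, -0.5, 0.866), the axis direction of dial and shield; up-slope is v = (0, 0.866, 0.5). The shield's axis is 90 mm from the dial's along v.
- dial (a joint): Black dial, 120 mm across, 12 mm thick, turning about n. Value: its reading in rad, 0 with the blue mark at the red index line, 0.785 with the yellow 45 degree mark there; grows turning anticlockwise as seen looking down on its face. White ticks every 15 degrees, every 5 from 0 to 90. Range -1.0 to 1.6. Stays where left; friction about 0.12 N m.
- dial_grip (a point): Centre of the dial's aluminium grip bar, on the dial's axis, 40 mm above the plate along n. Bar 80 mm long, 16 mm wide, 20 mm high (30 to 50 mm above the plate; dial's face at 12 mm). Its frame turns with the dial: x along the bar, towards the blue zero mark; z along n. With the dial at 0, x is the mount's x.
- mark45 (a point): Middle of the yellow 45 degree mark on the dial's face, 55 mm from the axis, a long yellow line. It lies 45 degrees clockwise from the blue mark.
- index (a point): Inner end of the red index line, on a small white block beside the dial on the mount's +x side, 64 mm from the dial's axis.
- shield (a joint): Clear round dust shield, 124 mm across, 4 mm thick, on a blue arm turning about a post up-slope of the dial, axis along n. Underside 66 mm above the plate, 16 mm over the grip bar. 0 rad: shut, centred over the dial, at a stop. 1.9 rad: fully aside on the mount's -x side, at a stop. Opens clockwise seen from above. Stays where left; friction about 0.07 N m.
- shield_knob (a point): Middle of the blue round knob at the shield's centre: 20 mm in diameter, 41 mm long, axis along n (z), top 19 mm beyond this point; below is a 32 mm wide collar whose top is 17 mm from this point. 92 mm above the plate along n and 90 mm from shield_pivot.
- shield_pivot (a point): Point on the shield's turning axis, level (along n) with shield_knob; z along n. The post and hub (26 mm wide) end 78 mm above the plate, 14 mm below this point.
- oil_bottle: Bystander: amber bottle, 44 mm wide, 85 mm tall, near the mount's low side. Origin at its underside.
- objective: Bystander: brass objective, 34 mm wide, 50 mm tall, near the mount's far side. Origin at its underside.
- slide_box: Bystander: blue slide box 100 x 80 x 35 mm. Origin at its underside.
- beaker: Bystander: glass beaker 70 mm wide, 90 mm tall. Origin at its underside.
- lens_ring: Bystander: dark steel ring 90 mm wide, 18 mm high, lying flat. Origin at its underside.
- screwdriver: Bystander: screwdriver 180 mm long, lying flat.

How it is judged:
On the way, in this order (a step that is already met when the one before it is completed fails the run):
1. the shield is swung fully aside (past 1.6 rad) (value of joint shield above 1.6 rad), for 0.2 s.
2. with the shield aside, the dial reads 45 degrees within 3.5 and is at rest (value of joint dial between 0.724 and 0.846 rad and value of joint shield above 1.3 rad and velocity of joint dial between -0.05 and 0.05 rad/s), for 0.3 s.
At the end, for the whole second after the job is handed in: The dial reads 45 degrees within 3.5 degrees (0.785 rad within 0.061), the shield is back over it within 0.1 rad of its shut stop, and both are at rest (value of joint dial between 0.724 and 0.846 rad and value of joint shield below 0.1 rad and velocity of joint shield between -0.05 and 0.05 rad/s and velocity of joint dial between -0.05 and 0.05 rad/s); the robot touches nothing.
It fails at once if any of the six bystanders is moved by more than 25 mm (distance of any of oil_bottle, objective, slide_box, beaker, lens_ring, screwdriver from where it was at the start of the episode above 0.025 m).
It also fails if it takes over 72 s, if anything falls off the work surface, if the arm or the gripper's body presses on something with over 40 N, if the wrist force passes 120 N, or if a joint passes its speed limit or range.

ROBOT

A 6-joint arm with a two-finger parallel gripper is mounted at the origin on the work surface. World frame = base frame: x ahead of the robot, y to its left, z up, the work surface at z = 0. Lengths are in m, angles in rad, forces in N, time in s.
With the tool pointing down it reaches from about 0.3 to 0.775 m from the base axis. Payload 14.6 kg.
Tool frame: the origin (TCP) lies at the centre of the arm's flange, where the gripper is bolted on; the fingertips stand 199 mm ahead of it and the grasp point (between the pads) lies ctrl.tcp_to_grasp ahead of it (ctrl.tcp_to_grasp is the distance from the TCP to the grasp point, in m); z points along the fingers, y is the line along which they close (so a half turn about z gives the same grasp; the last joint's range is limited). The gripper opens to 94 mm and grips with 3 to 60 N. Pads are 16 mm wide; open, the fingers measure 119 mm over their backs; the gripper's body (75 mm by 177 mm) begins 78 mm behind the grasp point.
Start: joints at [1.174, 0.3, 1.521, -0, 1.321, -0.067], TCP at [0.178, 0.52, 0.405] pointing down, gripper open.
Joint ranges: [-3.03, 3.03], [-0.79, 2.21], [0.23, 2.52], [-1.04, 4.18], [0, 3.07], [-2.55, 2.55]. Speed limits (rad/s): [2.22, 2.22, 2.57, 3.14, 3.14, 3.14].

INTERFACE

Orientations are given as [roll, pitch, yaw] about the fixed x, y, z axes, in that order (R = Rz(yaw) Ry(pitch) Rx(roll)).
In Python, from station import ctrl gives the robot as it stands. The module is installed in compiled form; this text tells all that it offers.
- The arm moves only by the shell command python3 -m jog 'ROWS' [OPENING] [FORCE]. ROWS is JSON, a list of rows, each a list of 6 numbers: the shift along the tool's x, y, z in cm, then the turn, a rotation vector about the tool's x, y, z in rad. In form: [[tx, ty, tz, ax, ay, az], ...]. A call has 1 to 8 rows; each row is the pose to reach, as a shift and turn from the pose commanded when the call began, along the tool's axes at that moment; what a row does not reach only later rows make up. A row lasts 1/10 s, in which the tool goes at most 50 mm and 8.59 degrees, less where a joint would pass 70% of its speed; a pose out of reach is approached as far as the arm can. A call with a gripper value outside its range is refused whole. OPENING is the opening in per cent of the stroke, from 0 (shut) to 100 (fully open), set as the call begins (- or left out, the last holds). The fingers move at their own pace and stop on an object; FORCE is the grip in N (left out, the last holds). Time passes only in rows, so rows that repeat a pose let the fingers close. It gives the time, the measured TCP pose, the force, the opening and the grip force at its end, in the units of the state.
- ctrl.get_obs(): the state, without advancing time (a new reading comes with each control period).
- ctrl.camera(name): name is "scene" or "top" or "wrist"; returns a dict with "img" (384x512x3 uint8, blue, green, red), "intrinsics" (3x3 intrinsics, pixels), "k1" (the pictures are not rectified: a ray, as slopes to the right and down, at radius r is drawn at 1 + k1 r^2 times it, then the intrinsics apply), "R" (3x3) and "t" (3): a world point X has camera coordinates R X + t. Camera axes: x right, y down, z forward; pixel columns grow to the right and rows downward; lengths in m; the calibration is good to about 2 mm. A picture is of the moment at which its call begins. There is no depth.
- ctrl.hand_in(): hands the job in; it is judged then, once.
The state is a dict: "time_s": time; "qpos": joint angles; "joint_vel": joint speeds; "tau": joint torques, N m; "ee_pos": TCP position; "eef_rot": TCP orientation; "force": force on the tool from outside, world axes, zero at the start; "moment": the same for the moment, N m; "grip_width": finger opening in m; "grip_force": force on a finger pad.
Only numpy, scipy, OpenCV 4.12 (cv2) and the standard library are available. Lean on these libraries where they do the work, as an engineer would, in place of code of your own. Each camera call takes 0.05 s, during which the arm holds its last target. There are 200 camera calls.

## Working session

There is one attempt and no reset: what is moved stays moved. The work goes in short steps, Python scripts to look and compute and a shell command to move; the robot and the scene stay as the last step left them, time stands still between calls to the robot, and variables do not carry over. Pictures are saved under pics/ and viewed, at most 10 in all, crops included, and the job is handed in when it is done.

```bash
ls; mkdir -p pics; python3 - <<'E'
from station import ctrl
import cv2,numpy as np
print(ctrl.get_obs(), ctrl.tcp_to_grasp)
for n in ["scene","top","wrist"]:
    c=ctrl.camera(n); cv2.imwrite(f"pics/{n}0.png",c["img"]); 
    np.savez(f"pics/{n}0.npz",**c)
    print(n,c["intrinsics"].tolist(),c["k1"],c["R"].tolist(),c["t"])
a=cv2.imread("pics/scene0.png");b=cv2.imread("pics/top0.png")
cv2.imwrite("pics/top0b.png",cv2.resize(b,(800,600),interpolation=cv2.INTER_CUBIC))
cv2.imwrite("pics/scene0b.png",cv2.resize(a,(800,600),interpolation=cv2.INTER_CUBIC))
E
```

```text
pics
{'time_s': 0.0, 'qpos': array([ 1.17437053e+00,  3.00467014e-01,  1.52160015e+00,  4.47029113e-05,
        1.32066443e+00, -6.65713313e-02]), 'joint_vel': array([-0.00038936,  0.00017261,  0.00017596, -0.00166861,  0.0012388 ,
        0.00095939]), 'tau': array([-1.30981261e-03, -5.31808913e+01, -3.52732694e+01,  7.07975356e-02,
        2.44443468e-02, -5.80396181e-05]), 'ee_pos': array([0.17811934, 0.52032208, 0.40408037]), 'eef_rot': array([-3.14045912e+00, -1.18968054e-04,  2.81172703e+00]), 'force': array([ 0.45928475,  0.24819972, -0.1455561 ]), 'moment': array([-0.01882675,  0.0219592 , -0.00960497]), 'grip_force': 0.0, 'grip_width': 0.09419420442284719} 0.1804
scene [[410.7707450172352, 0.0, 258.1540048809893], [0.0, 410.7707450172352, 187.93501025773762], [0.0, 0.0, 1.0]] -0.07822784217881378 [[0.07819870303664964, 0.9967933044687369, -0.016972654762361126], [0.6173781935454437, -0.06178687740920769, -0.7842362832173635], [-0.7827701635716265, 0.05084771328502347, -0.6202301033291866]] [-0.00290459 -0.29600673  1.70647362]
top [[367.90515460883427, 0.0, 252.22384961428682], [0.0, 367.90515460883427, 191.41997277452296], [0.0, 0.0, 1.0]] -0.08155931083943588 [[-0.02455252189405109, -0.9996441317431755, -0.010429934806823122], [-0.9978675942400818, 0.025137369215606706, -0.0602360111098809], [0.06047675614774298, 0.008928747972179798, -0.9981296706468029]] [-0.02676566  0.63472653  1.20427853]
wrist [[327.27853395409716, 0.0, 255.05204051164358], [0.0, 327.27853395409716, 192.37829667871057], [0.0, 0.0, 1.0]] -0.04436631766595532 [[0.3243182001818471, 0.9459478184379838, -0.0006556090511624792], [0.9055683682021259, -0.31027362251075297, 0.2892684042300423], [0.27342939772919006, -0.094408707048002, -0.9572478051638346]] [-0.55029082 -0.03060485  0.39322253]
```

View pics/top0b.png

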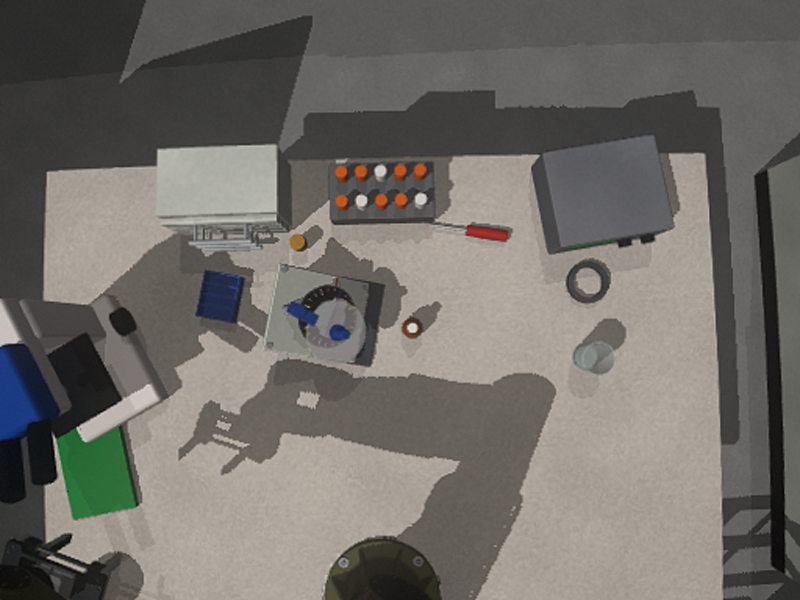

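View pics/scene0b.png

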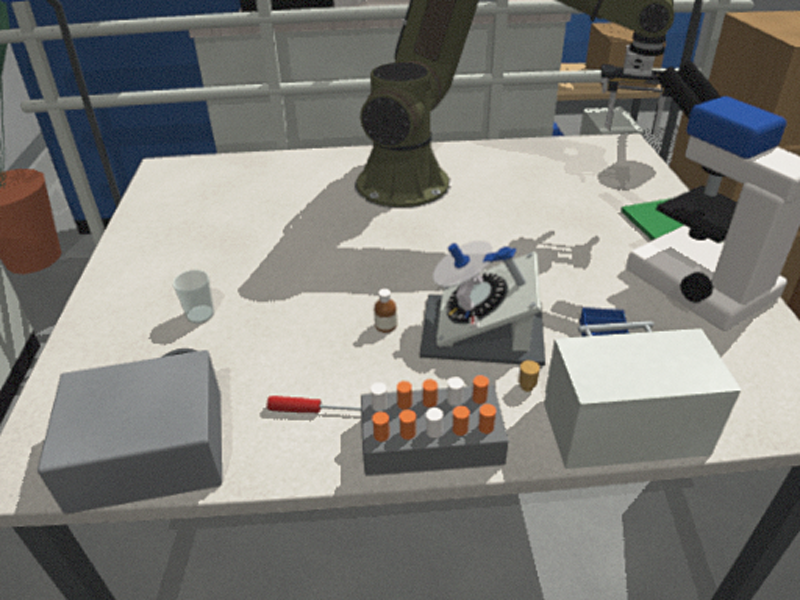

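The top view shows the mount at about (325,315) of 800x600, with its up-slope side facing +y and the red index facing +x. The shield is over the dial or slightly aside. I'll take close crops next.

```bash
python3 - <<'E'
import cv2,numpy as np
b=cv2.imread("pics/top0.png")[160:240,160:260]
a=cv2.imread("pics/scene0.png")[145:235,260:360]
cv2.imwrite("pics/c1.png",cv2.resize(b,(750,600),interpolation=cv2.INTER_CUBIC))
cv2.imwrite("pics/c2.png",cv2.resize(a,None,fx=6.5,fy=6.5,interpolation=cv2.INTER_CUBIC))
E
```

```text
(no output)
```

View pics/c1.png

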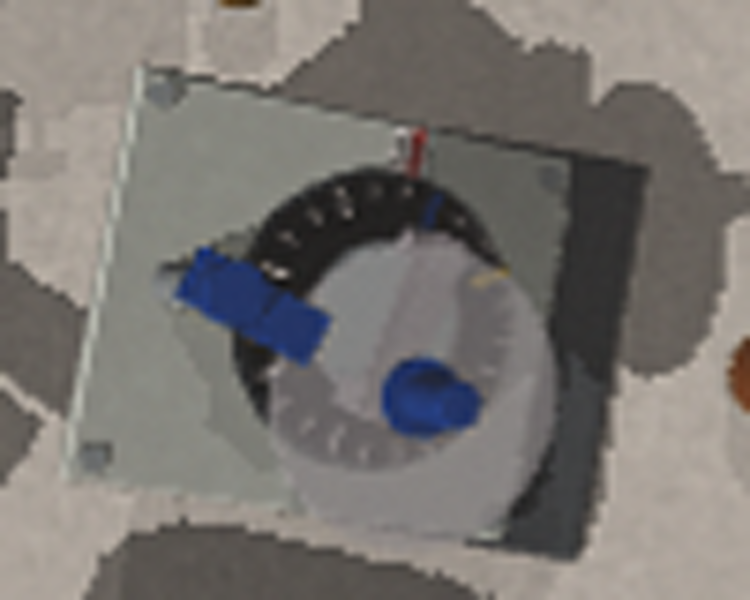

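View pics/c2.png

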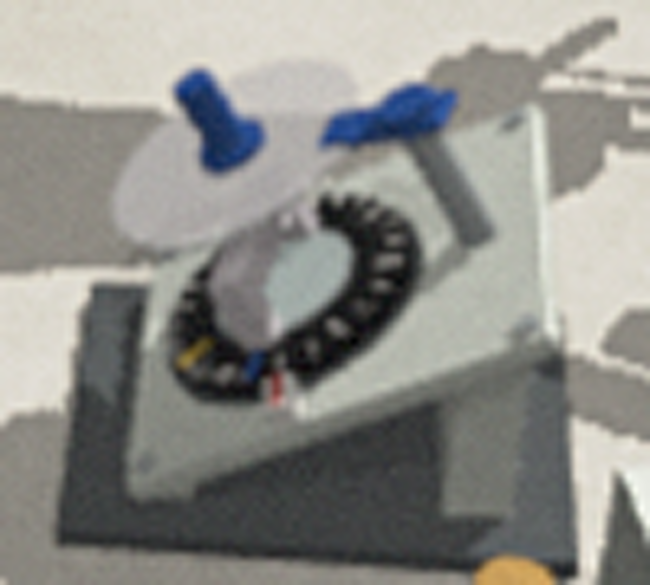

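```bash
cat > h.py <<'E'
import numpy as np,cv2
from scipy.spatial.transform import Rotation as Rn
from scipy.optimize import least_squares
X=np.array([1.,0,0]);V=np.array([0,.866025,.5]);N=np.array([0,-.5,.866025]);O=np.array([0,0,.075])
def P(a,b,n): return O+a*X+b*V+n*N       # plate coords -> mount frame
def rot(p,M): return Rn.from_euler('z',M[2]).apply(p)+[M[0],M[1],0]
def proj(c,p):
    q=c["R"]@p+c["t"]; s=q[:2]/q[2]; s=s*(1+float(c["k1"])*(s@s)); K=c["intrinsics"]
    return np.array([K[0,0]*s[0]+K[0,2],K[1,1]*s[1]+K[1,2]])
def dialpt(r,th,n): return P(r*np.cos(th),r*np.sin(th),n)
def knob(s,n): return P(-.09*np.sin(s),.09-.09*np.cos(s),n)  # opens to -x
E
cat > fit.py <<'E'
from h import *
T=dict(np.load("pics/top0.npz"));S=dict(np.load("pics/scene0.npz"))
t=lambda u,v:(T,[160+u/7.5-.5,160+v/7.5-.5]); s=lambda u,v:(S,[260+u/6.5-.5,145+v/6.5-.5])
def model(p):
    M=p[:3];d,sh=p[3:5]
    L=[(t(414,175),P(.064,0,.012)),(s(275,375),P(.064,0,.012)),
     (t(490,275),dialpt(.055,d-.785,.012)),(s(195,350),dialpt(.055,d-.785,.012)),
     (t(430,212),dialpt(.055,d,.012)),(s(254,363),dialpt(.055,d,.012)),
     (t(460,405),knob(sh,.111)),(s(195,85),knob(sh,.111)),
     (t(413,387),knob(sh,.068)),(s(235,155),knob(sh,.068)),
     (t(143,68),P(.085,.1,0)),(t(68,478),P(-.085,.1,0)),(t(572,152),P(.085,-.1,0)),(s(535,105),P(-.085,.1,0)),
     (s(135,497),P(.085,-.1,-.005))]
    return np.array([proj(c,rot(q,M))-px for (c,px),q in L])
r=least_squares(lambda p:model(p).ravel(),[.45,.2,-.15,-.3,.5],loss='soft_l1')
print(r.x,'\n',model(r.x).round(1))
E
python3 fit.py
```

```text
[ 0.59826971  0.0988899  -0.22658015 -0.26574531  0.24235937] 
 [[-1.3  0.2]
 [ 1.5 -0.2]
 [-0.4  1.2]
 [-0.1  0.7]
 [-0.  -0.4]
 [ 0.4  0.8]
 [-1.1 -0.9]
 [ 0.5  0.1]
 [-0.6  0.1]
 [ 1.4  0.6]
 [ 5.3  0.7]
 [ 3.6  0.6]
 [ 4.8  3.5]
 [-3.6  1.7]
 [-5.9  0.8]]
```

```bash
sed -i 's/d,sh=p\[3:5\]/d,sh,o=p[3:6]/; s/P(\(-\?\).085,.1,/P(\1.085,.1+o,/g; s/,-\.1,/,-.1+o,/g; s/-.3,.5\]/-.3,.5,0]/' fit.py; python3 fit.py
```

```text
[ 0.59879618  0.09564819 -0.20069971 -0.23791066  0.27783006  0.0181013 ] 
 [[-0.8 -0.1]
 [ 1.   0.1]
 [ 0.4  0.2]
 [-0.8  1.3]
 [ 0.2 -1. ]
 [ 0.2  1. ]
 [-0.2 -0.5]
 [-0.5 -0.2]
 [ 0.3  0.7]
 [ 0.4  0.2]
 [-0.1 -0.1]
 [-0.5  0.4]
 [ 0.4  1.4]
 [ 0.2 -0.8]
 [-0.8 -0.4]]
```

```bash
cat >> h.py <<'E'
M=np.array([.5988,.0956,-.2007])
G=.1804
def pose(p,psi):
    """TCP pose: grasp point at mount-frame p, tool z=-n, tool y at angle psi in plate plane"""
    y=np.cos(psi)*X+np.sin(psi)*V; z=-N; R=Rn.from_euler('z',M[2])*Rn.from_matrix(np.c_[np.cross(y,z),y,z])
    return rot(p,M)-G*R.as_matrix()[:,2],R
def rows(targets,obs):
    p0,R0=obs["ee_pos"],Rn.from_euler('xyz',obs["eef_rot"])
    for p,R in targets:
        print((np.r_[R0.inv().apply(p-p0)*100,(R0.inv()*R).as_rotvec()]).round(2).tolist())
def wrist(R,p,o):
    "q4,5,6 for orientation R (q1 guess from position less 0.1 wrist), q2+q3~1.8"
    f=lambda q:Rn.from_euler('z',q[0])*Rn.from_euler('y',q[1]+q[2])*Rn.from_euler('ZYZ',q[3:6])
    q=o["qpos"];C=f(q).inv()*Rn.from_euler('xyz',o["eef_rot"])
    w=p-.1*R.as_matrix()[:,2]
    e=(Rn.from_euler('y',-1.8)*Rn.from_euler('z',-np.arctan2(w[1],w[0]))*R*C.inv()).as_euler('ZYZ')
    return e,C.as_matrix().round(2).tolist()
E
python3 - <<'E'
from h import *
from station import ctrl
o=ctrl.get_obs()
for nm,p,psi in [("k.28",knob(.278,.16),a) for a in (-.28,.2,2.86)]+[("k1.9",knob(1.9,.1),a) for a in (-1.9,-1.4,1.24)]+[("d0",dialpt(0,0,.043),a) for a in (1.33,-1.81)]+[("d45",dialpt(0,0,.043),a) for a in (2.36,-.78)]:
    q,R=pose(p,psi); print(nm,psi,q.round(3),*wrist(R,q,o))
w=[.3,.25,.42]
q,R=pose(knob(.278,.16),.2)
R0=Rn.from_euler('xyz',o["eef_rot"])
print((R0.inv()*R).as_rotvec())
for nm in range(1):
    rows([(np.array(w),R0),(q,R)],o)
E
```

```text
k.28 -0.28 [ 0.541 -0.063  0.372] [0.53468502 1.37653752 0.157341  ] [[0.0, -1.0, -0.0], [1.0, 0.0, 0.0], [-0.0, -0.0, 1.0]]
k.28 0.2 [ 0.541 -0.063  0.372] [ 0.53468502  1.37653752 -0.32265884] [[0.0, -1.0, -0.0], [1.0, 0.0, 0.0], [-0.0, -0.0, 1.0]]
k.28 2.86 [ 0.541 -0.063  0.372] [ 0.53468502  1.37653752 -2.982659  ] [[0.0, -1.0, -0.0], [1.0, 0.0, 0.0], [-0.0, -0.0, 1.0]]
k1.9 -1.9 [0.508 0.076 0.377] [0.53587182 1.24530465 2.00516736] [[0.0, -1.0, -0.0], [1.0, 0.0, 0.0], [-0.0, -0.0, 1.0]]
k1.9 -1.4 [0.508 0.076 0.377] [0.53587182 1.24530465 1.50516719] [[0.0, -1.0, -0.0], [1.0, 0.0, 0.0], [-0.0, -0.0, 1.0]]
k1.9 1.24 [0.508 0.076 0.377] [ 0.53587182  1.24530465 -1.13483264] [[0.0, -1.0, -0.0], [1.0, 0.0, 0.0], [-0.0, -0.0, 1.0]]
d0 1.33 [ 0.577 -0.014  0.268] [ 0.53872466  1.32778167 -1.36876971] [[0.0, -1.0, -0.0], [1.0, 0.0, 0.0], [-0.0, -0.0, 1.0]]
d0 -1.81 [ 0.577 -0.014  0.268] [0.53872466 1.32778167 1.77123028] [[0.0, -1.0, -0.0], [1.0, 0.0, 0.0], [-0.0, -0.0, 1.0]]
d45 2.36 [ 0.577 -0.014  0.268] [ 0.53872466  1.32778167 -2.39876997] [[0.0, -1.0, -0.0], [1.0, 0.0, 0.0], [-0.0, -0.0, 1.0]]
d45 -0.78 [ 0.577 -0.014  0.268] [0.53872466 1.32778167 0.74123003] [[0.0, -1.0, -0.0], [1.0, 0.0, 0.0], [-0.0, -0.0, 1.0]]
[-0.40916048  0.38088428  1.21155046]
[-20.29, -21.63, -1.56, 0.0, 0.0, 0.0]
[-53.26, -43.46, 3.31, -0.41, 0.38, 1.21]
```

```bash
python3 - <<'E'
from h import *
from station import ctrl
o=ctrl.get_obs()
q,R=pose(knob(.278,.17),-.28)
R0=Rn.from_euler('xyz',o["eef_rot"])
v=(R0.inv()*R).as_rotvec()
rows([(np.array([.32,.25,.44]),R0*Rn.from_rotvec(v*.5)),(q,R)],o)
E
python3 -m jog '[[-5,-5,-0.8,-0.03,0.03,0.12],[-9.5,-9.5,-1.5,-0.06,0.06,0.24],[-13,-13,-2.2,-0.1,0.09,0.36],[-17,-17,-2.8,-0.13,0.12,0.48],[-20,-20,-3.2,-0.16,0.15,0.6]]' 40
```

```text
[-22.18, -20.98, -3.56, -0.16, 0.25, 0.84]
[-53.32, -43.95, 2.44, -0.33, 0.5, 1.68]
time_s: 0.65
ee_pos: [0.2876, 0.2955, 0.4332]
eef_rot: [3.033, -0.189, 2.215]
force: [0.4, -0.4, 0.4]
grip_width: 0.0571
grip_force: 0.0
```

```bash
cat > go.py <<'E'
import sys
from h import *
from station import ctrl
def go(p,psi,k):
    "print k evenly spread rows to the pose"
    o=ctrl.get_obs(); q,R=pose(p,psi); R0=Rn.from_euler('xyz',o["eef_rot"]); v=(R0.inv()*R).as_rotvec(); d=q-o["ee_pos"]
    print(np.linalg.norm(d)*100,np.linalg.norm(v),o["qpos"].round(2))
    rows([(o["ee_pos"]+d*f,R0*Rn.from_rotvec(v*f)) for f in np.arange(1,k+1)/k],o)
def swing(s,k):
    "k rows along the shield arc from the current angle to s"
    o=ctrl.get_obs(); z=Rn.from_euler('xyz',o["eef_rot"]).as_matrix()[:,2]
    g=Rn.from_euler('z',-M[2]).apply(o["ee_pos"]+G*z-[M[0],M[1],0])-O
    s0=np.arctan2(-(g@X),.09-g@V); print("now",s0,np.hypot(g@X,.09-g@V),g@N)
    rows([pose(knob(a,.1),-a) for a in np.linspace(s0,s,k+1)[1:]],o)
E
python3 -c "
from go import *
go(knob(.278,.17),-.28,10)"
```

```text
44.60505655946452 1.1390418419154131 [ 0.68 -0.06  1.86  0.2   1.23 -0.01]
[-4.45, -0.13, -0.33, -0.02, 0.03, 0.11]
[-8.89, -0.26, -0.65, -0.03, 0.06, 0.22]
[-13.34, -0.39, -0.98, -0.05, 0.09, 0.33]
[-17.79, -0.52, -1.31, -0.06, 0.12, 0.43]
[-22.23, -0.66, -1.63, -0.08, 0.15, 0.54]
[-26.68, -0.79, -1.96, -0.09, 0.18, 0.65]
[-31.13, -0.92, -2.29, -0.11, 0.21, 0.76]
[-35.57, -1.05, -2.62, -0.13, 0.24, 0.87]
[-40.02, -1.18, -2.94, -0.14, 0.27, 0.98]
[-44.47, -1.31, -3.27, -0.16, 0.3, 1.09]
```

```bash
python3 -m jog '[[-4.4,-0.1,-0.3,-0.02,0.03,0.11],[-8.9,-0.3,-0.65,-0.03,0.06,0.22],[-13.3,-0.4,-1,-0.05,0.09,0.33],[-17.8,-0.5,-1.3,-0.06,0.12,0.43],[-22.2,-0.7,-1.6,-0.08,0.15,0.54],[-26.7,-0.8,-2,-0.09,0.18,0.65],[-31.1,-0.9,-2.3,-0.11,0.21,0.76],[-35.6,-1,-2.6,-0.13,0.24,0.87]]' 40
python3 -c "
from go import *
go(knob(.278,.17),-.28,4)"
```

```text
time_s: 1.45
ee_pos: [0.4921, 0.0054, 0.3907]
eef_rot: [-3.072, -0.466, 1.301]
force: [0.4, 0.6, 0.2]
grip_width: 0.0374
grip_force: 0.0
8.865233580697849 0.2268607029064859 [-0.13  0.18  1.72  0.49  1.28 -0.03]
[-1.42, 1.62, -0.53, -0.01, 0.01, 0.05]
[-2.83, 3.24, -1.06, -0.01, 0.03, 0.11]
[-4.25, 4.86, -1.6, -0.02, 0.04, 0.16]
[-5.67, 6.48, -2.13, -0.03, 0.06, 0.22]
```

```bash
python3 -m jog '[[-1.4,1.6,-0.5,-0.01,0.01,0.05],[-2.8,3.2,-1.1,-0.01,0.03,0.11],[-4.2,4.9,-1.6,-0.02,0.04,0.16],[-5.7,6.5,-2.1,-0.03,0.06,0.22],[-5.7,6.5,-2.1,-0.03,0.06,0.22],[-5.7,6.5,-2.1,-0.03,0.06,0.22]]' 
python3 -c "
from go import *
go(knob(.278,.17),-.28,1)
c=ctrl.camera('wrist');np.savez('pics/w1.npz',**c)
im=c['img'].copy()
for p in [knob(.278,.111),knob(.278,.068),P(.064,0,.012),P(0,.09,.078)]+[dialpt(.055,-.238-a,.012) for a in (0,.785)]:
    u=proj(c,rot(p,M));print(u.round(1));cv2.circle(im,tuple(int(x) for x in u.round()),2,(0,255,0),1)
cv2.imwrite('pics/w1.png',cv2.resize(im,(800,600),interpolation=cv2.INTER_CUBIC))"
```

```text
time_s: 2.05
ee_pos: [0.5399, -0.0664, 0.3799]
eef_rot: [-2.985, -0.5, 1.052]
force: [-0.5, 1.1, -0.2]
grip_width: 0.0378
grip_force: 0.0
0.1906426472077323 0.0025447477907347767 [-0.26  0.31  1.59  0.54  1.31  0.06]
[-0.11, 0.1, -0.11, -0.0, 0.0, 0.0]
[256.  219.7]
[255.9 200.9]
[342.8 162.9]
[256.   88.9]
[335.1 177.9]
[318.5 214.8]
```

View pics/w1.png

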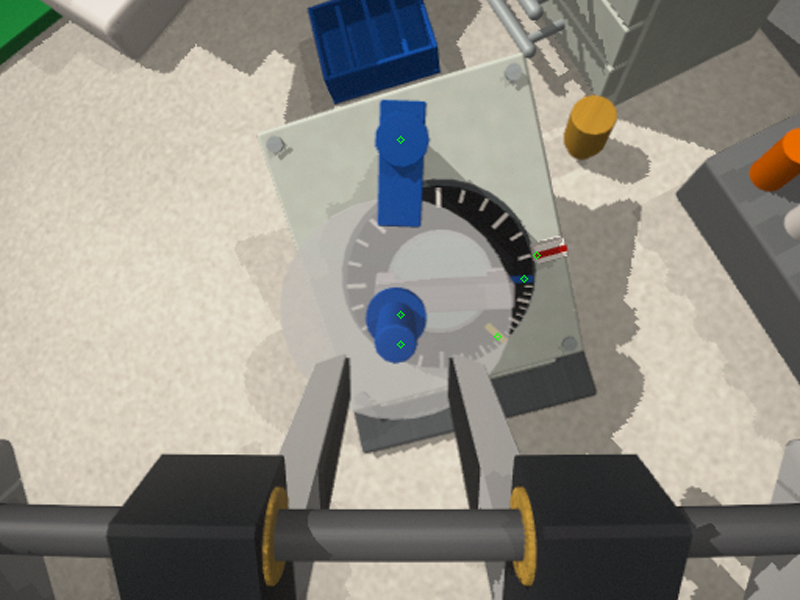

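The wrist view confirms the fit. The knob top is at (396,345), 4 px from the prediction of (400,345), and the hub, index and marks coincide. Descending over the knob.

```bash
python3 -m jog '[[0,0.1,1.5,0,0,0],[0,0.1,3,0,0,0],[0,0.1,4.5,0,0,0],[0,0.1,6,0,0,0],[0,0.1,7,0,0,0],[0,0.1,7,0,0,0],[0,0.1,7,0,0,0]]' 
python3 -m jog '[[0,0,0,0,0,0],[0,0,0,0,0,0],[0,0,0,0,0,0],[0,0,0,0,0,0]]' 25 5
python3 -c "
from go import *
swing(1.0,8)"
```

```text
time_s: 2.8
ee_pos: [0.5481, -0.0325, 0.3196]
eef_rot: [-2.985, -0.501, 1.052]
force: [-0.2, 0.1, -1.2]
grip_width: 0.0376
grip_force: 0.0
time_s: 3.2
ee_pos: [0.5479, -0.0327, 0.3197]
eef_rot: [-2.985, -0.501, 1.052]
force: [-1.3, -0.7, 0.8]
grip_width: 0.0238
grip_force: 0.3
now 0.2747473852932081 0.08891361517023118 0.09943188750846298
[-0.09, -0.8, -0.06, 0.0, 0.0, 0.09]
[0.02, -1.61, -0.06, 0.0, 0.0, 0.18]
[0.2, -2.4, -0.06, 0.0, 0.0, 0.27]
[0.45, -3.18, -0.06, 0.0, 0.0, 0.36]
[0.77, -3.93, -0.06, 0.0, 0.0, 0.45]
[1.16, -4.64, -0.06, 0.0, 0.0, 0.54]
[1.61, -5.32, -0.06, 0.0, 0.0, 0.63]
[2.12, -5.96, -0.06, 0.0, 0.0, 0.72]
```

```bash
python3 -m jog '[[-0.1,-0.8,0,0,0,0.09],[0,-1.6,0,0,0,0.18],[0.2,-2.4,0,0,0,0.27],[0.45,-3.2,0,0,0,0.36],[0.8,-3.9,0,0,0,0.45],[1.15,-4.6,0,0,0,0.54],[1.6,-5.3,0,0,0,0.63],[2.1,-6,0,0,0,0.72]]'
python3 -c "
from go import *
swing(1.87,8)"
```

```text
time_s: 4.0
ee_pos: [0.5033, 0.0089, 0.338]
eef_rot: [-2.691, -0.273, 0.305]
force: [1.2, -0.6, -0.6]
grip_width: 0.0235
grip_force: 0.6
now 1.0005867993380981 0.0903748228749745 0.09935482855258525
[0.09, -0.94, -0.07, 0.0, -0.0, 0.11]
[0.25, -1.91, -0.07, 0.0, -0.0, 0.22]
[0.51, -2.85, -0.07, 0.0, -0.0, 0.32]
[0.87, -3.76, -0.07, 0.0, -0.0, 0.43]
[1.33, -4.62, -0.07, 0.0, -0.0, 0.54]
[1.88, -5.43, -0.07, 0.0, -0.0, 0.65]
[2.52, -6.18, -0.08, 0.0, -0.0, 0.76]
[3.23, -6.85, -0.08, 0.0, -0.0, 0.87]
```

```bash
python3 -m jog '[[0.1,-0.95,0,0,0,0.11],[0.25,-1.9,0,0,0,0.22],[0.5,-2.85,0,0,0,0.32],[0.85,-3.75,0,0,0,0.43],[1.3,-4.6,0,0,0,0.54],[1.9,-5.4,0,0,0,0.65],[2.5,-6.2,0,0,0,0.76],[3.2,-6.85,0,0,0,0.87]]'
python3 -m jog '[[0,-0.15,0,0,0,0],[0.1,-0.3,0,0,0,0],[0.1,-0.4,0,0,0,0]]'
python3 -c "
from go import *
swing(1.87,1)"
```

```text
time_s: 4.8
ee_pos: [0.5064, 0.0748, 0.3754]
eef_rot: [-2.639, 0.148, -0.465]
force: [0.3, -1.8, -0.6]
grip_width: 0.0232
grip_force: 0.7
time_s: 5.1
ee_pos: [0.509, 0.0769, 0.3766]
eef_rot: [-2.638, 0.146, -0.458]
force: [-2.3, 0.3, 0.3]
grip_width: 0.0236
grip_force: 0.6
now 1.904088865064947 0.08915688522048275 0.09891964741792222
[-0.08, 0.33, -0.11, 0.0, -0.0, 0.0]
```

```bash
python3 -m jog '[[0,-0.1,0,0,0,0],[0,-0.2,0,0,0,0],[0,-0.2,0,0,0,0]]'
python3 -m jog '[[0,0.2,0,0,0,0],[0,0.2,0,0,0,0],[0,0.2,0,0,0,0],[0,0.2,-2.5,0,0,0],[0,0.2,-5,0,0,0],[0,0.2,-7,0,0,0],[0,0.2,-7,0,0,0]]' 60
python3 -c "
from go import *
go(P(0,0,.15),-.238-np.pi/2,5)"
```

```text
time_s: 5.4
ee_pos: [0.5097, 0.0779, 0.3772]
eef_rot: [-2.641, 0.147, -0.46]
force: [-6.6, -8.8, -2.1]
grip_width: 0.0247
grip_force: 5.0
time_s: 6.1
ee_pos: [0.502, 0.0423, 0.4397]
eef_rot: [-2.637, 0.143, -0.461]
force: [0.8, -0.5, 0.6]
grip_width: 0.0567
grip_force: 0.0
14.840640396483302 0.05825466123635537 [-0.06  0.16  1.64  0.54  1.3   1.88]
[2.31, 1.81, 0.43, -0.0, -0.0, -0.01]
[4.62, 3.62, 0.86, -0.0, -0.0, -0.02]
[6.93, 5.43, 1.3, -0.0, -0.0, -0.03]
[9.24, 7.25, 1.73, -0.0, -0.0, -0.05]
[11.56, 9.06, 2.16, -0.0, -0.0, -0.06]
```

Shield at its stop (11 N contact). Moving above the dial.

```bash
python3 -m jog '[[2.3,1.8,0.4,0,0,-0.01],[4.6,3.6,0.9,0,0,-0.02],[6.9,5.4,1.3,0,0,-0.03],[9.2,7.2,1.7,0,0,-0.05],[11.6,9.1,2.2,0,0,-0.06],[11.6,9.1,2.2,0,0,-0.06],[11.6,9.1,2.2,0,0,-0.06]]'
python3 -c "
from go import *
go(P(0,0,.043),-.238-np.pi/2,1)
c=ctrl.camera('wrist');np.savez('pics/w2.npz',**c)
im=c['img'].copy()
for p in [knob(1.9,.111),P(.064,0,.012),dialpt(.04,-.238,.05),dialpt(-.04,-.238,.05)]+[dialpt(.055,-.238-a,.012) for a in (0,.785)]:
    u=proj(c,rot(p,M));print(u.round(1));cv2.circle(im,tuple(int(x) for x in u.round()),2,(0,255,0),1)
cv2.imwrite('pics/w2.png',cv2.resize(im,(800,600),interpolation=cv2.INTER_CUBIC))"
```

```text
time_s: 6.8
ee_pos: [0.5659, -0.0655, 0.3571]
eef_rot: [-2.632, 0.119, -0.408]
force: [0.7, -0.1, 0.3]
grip_width: 0.0564
grip_force: 0.0
10.312543731346018 0.0015852527352945417 [-0.24  0.39  1.54  0.55  1.29  1.59]
[-0.01, -0.15, 10.31, 0.0, 0.0, -0.0]
[128.5 364.8]
[237.2 120.9]
[254.2 153.1]
[254.3 245.2]
[254.2 129. ]
[297.2 147. ]
```

View pics/w2.png

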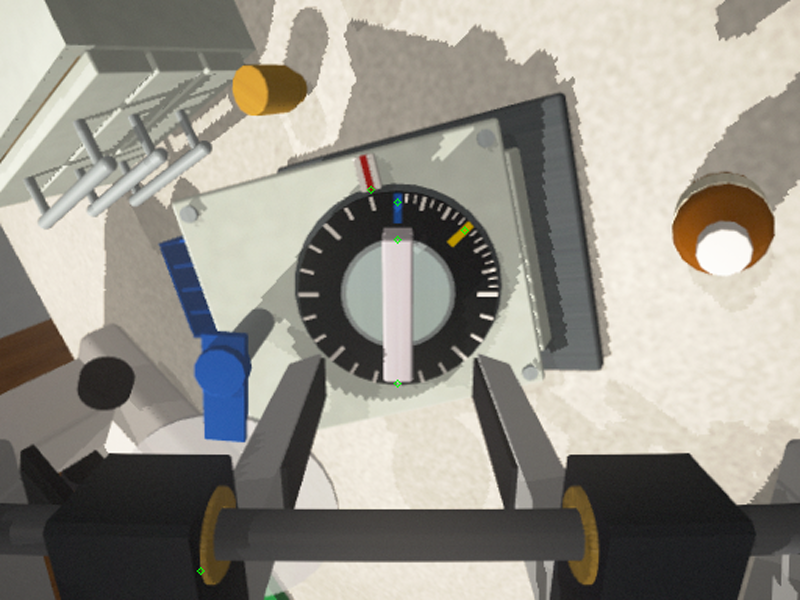

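The wrist view shows the shield aside. The bar is vertical in the image at (397,305), the blue mark at (397,205), the yellow mark at (460,235) and the red inner end at (370,189), all on the model. Descending and gripping.

```bash
python3 -m jog '[[0,-0.1,2.5,0,0,0],[0,-0.1,5,0,0,0],[0,-0.1,7.5,0,0,0],[0,-0.1,9.2,0,0,0],[0,-0.1,10.3,0,0,0],[0,-0.1,10.3,0,0,0],[0,-0.1,10.3,0,0,0]]'
python3 -m jog '[[0,0,0,0,0,0],[0,0,0,0,0,0],[0,0,0,0,0,0],[0,0,0,0,0,0],[0,0,0,0,0,0],[0,0,0,0,0,0],[0,0,0,0,0,0]]' 0 25
python3 -c "
from go import *
go(P(0,0,.043),.785-np.pi/2,13)"
```

```text
time_s: 7.55
ee_pos: [0.5766, -0.0146, 0.2702]
eef_rot: [-2.631, 0.116, -0.407]
force: [-0.2, -0.2, 0.6]
grip_width: 0.056
grip_force: 0.0
time_s: 8.25
ee_pos: [0.5765, -0.0151, 0.2692]
eef_rot: [-2.632, 0.118, -0.408]
force: [-2.8, -4.0, 0.0]
grip_width: 0.0158
grip_force: 25.0
0.14591544811252294 1.0226281735949942 [-0.15  0.5   1.6   0.59  1.09  1.56]
[-0.0, -0.01, 0.01, 0.0, 0.0, -0.08]
[-0.01, -0.01, 0.02, 0.0, 0.0, -0.16]
[-0.01, -0.02, 0.03, 0.0, 0.0, -0.24]
[-0.01, -0.02, 0.04, 0.0, 0.0, -0.31]
[-0.01, -0.03, 0.05, 0.0, 0.0, -0.39]
[-0.02, -0.03, 0.06, 0.0, 0.0, -0.47]
[-0.02, -0.04, 0.07, 0.0, 0.0, -0.55]
[-0.02, -0.04, 0.08, 0.0, 0.0, -0.63]
[-0.02, -0.05, 0.09, 0.0, 0.0, -0.71]
[-0.03, -0.05, 0.1, 0.0, 0.0, -0.79]
[-0.03, -0.06, 0.11, 0.0, 0.0, -0.87]
[-0.03, -0.06, 0.12, 0.0, 0.0, -0.94]
[-0.03, -0.07, 0.13, 0.0, 0.0, -1.02]
```

```bash
python3 -m jog '[[0,0,0,0,0,-0.08],[0,0,0,0,0,-0.16],[0,0,0,0,0,-0.24],[0,0,0,0,0,-0.31],[0,0,0,0,0,-0.39],[0,0,0,0,0,-0.47],[0,0,0,0,0,-0.55],[0,0,0,0,0,-0.63]]'
python3 -m jog '[[0,0,0,0,0,-0.08],[0,0,0,0,0,-0.16],[0,0,0,0,0,-0.24],[0,0,0,0,0,-0.32],[0,0,0,0,0,-0.39],[0,0,0,0,0,-0.39],[0,0,0,0,0,-0.39]]'
python3 -c "
from go import *
go(P(0,0,.043),.785-np.pi/2,1)"
```

```text
time_s: 9.05
ee_pos: [0.5765, -0.0151, 0.2692]
eef_rot: [-2.654, -0.193, 0.146]
force: [-2.5, -4.3, 0.9]
grip_width: 0.0158
grip_force: 25.0
time_s: 9.75
ee_pos: [0.5765, -0.015, 0.2693]
eef_rot: [-2.754, -0.359, 0.51]
force: [-2.8, -4.7, 0.6]
grip_width: 0.0156
grip_force: 25.0
0.1427301686451414 0.003721671510170558 [-0.15  0.5   1.6   0.6   1.09  0.54]
[0.03, -0.06, 0.13, 0.0, 0.0, -0.0]
```

Now I'll release, back off along the tool axis, and check the reading.

```bash
python3 -m jog '[[0,0,0,0,0,0],[0,0,0,0,0,0],[0,0,0,0,0,0],[0,0,0,0,0,0]]' 60
python3 -m jog '[[0,0,-2.5,0,0,0],[0,0,-5,0,0,0],[0,0,-7.5,0,0,0],[0,0,-10,0,0,0],[0,0,-12.5,0,0,0],[0,0,-13,0,0,0],[0,0,-13,0,0,0]]'
python3 -c "
from go import *
c=ctrl.camera('wrist');np.savez('pics/w3.npz',**c)
im=c['img'].copy()
for p in [P(.064,0,.012),P(0,0,.012),P(.0,.09,.078),knob(1.9,.111),dialpt(.055,.785,.012),P(.055,0,.012)]:
    u=proj(c,rot(p,M));print(u.round(1))
u=proj(c,rot(P(.03,0,.012),M)).astype(int);x,y=u[0]-50,u[1]-40
print(x,y);cv2.imwrite('pics/w3.png',cv2.resize(im[max(y,0):y+90,x:x+120],None,fx=6.5,fy=6.5,interpolation=cv2.INTER_CUBIC))"
```

```text
time_s: 10.15
ee_pos: [0.5766, -0.0147, 0.2694]
eef_rot: [-2.754, -0.36, 0.51]
force: [0.5, 0.1, -0.6]
grip_width: 0.0446
grip_force: 0.0
time_s: 10.85
ee_pos: [0.5636, -0.0784, 0.382]
eef_rot: [-2.755, -0.36, 0.51]
force: [0.8, -0.1, -0.0]
grip_width: 0.0567
grip_force: 0.0
[300.2 136.8]
[254.3 181.5]
[172.  124.1]
[ 54.1 185.2]
[254.2 126.8]
[293.6 143.3]
225 120
```

View pics/w3.png

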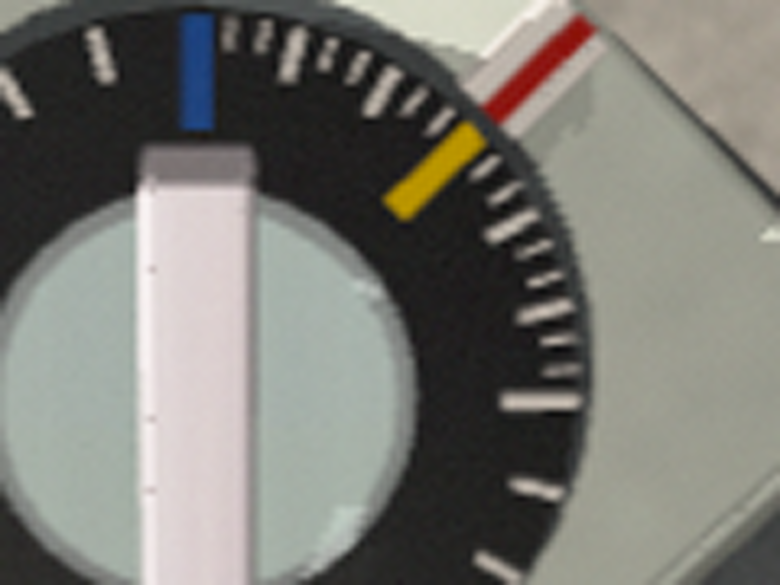

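The crop shows the yellow mark from (400,207) to (473,135), collinear with the red line from (493,113) to (585,25) to about 0.5°. The dial is set, so I'll return to the knob.

```bash
python3 -c "
from go import *
go(knob(1.89,.18),-1.89,8)"
```

```text
14.641201243636004 1.1012687884637944 [-0.26  0.37  1.51  0.54  1.34  0.58]
[0.29, -1.81, -0.08, 0.0, 0.0, 0.14]
[0.57, -3.61, -0.17, 0.0, 0.0, 0.28]
[0.86, -5.42, -0.25, 0.0, 0.0, 0.41]
[1.15, -7.22, -0.34, 0.0, 0.0, 0.55]
[1.43, -9.03, -0.42, 0.0, 0.0, 0.69]
[1.72, -10.83, -0.51, 0.0, 0.0, 0.83]
[2.0, -12.64, -0.59, 0.0, 0.0, 0.96]
[2.29, -14.44, -0.68, 0.0, 0.0, 1.1]
```

```bash
python3 -m jog '[[0.3,-1.8,-0.1,0,0,0.14],[0.6,-3.6,-0.2,0,0,0.28],[0.9,-5.4,-0.3,0,0,0.41],[1.1,-7.2,-0.3,0,0,0.55],[1.4,-9,-0.4,0,0,0.69],[1.7,-10.8,-0.5,0,0,0.83],[2,-12.6,-0.6,0,0,0.96],[2.3,-14.4,-0.7,0,0,1.1]]' 40
python3 -m jog '[[0,0,0,0,0,0],[0,0,0,0,0,0]]'
python3 -c "
from go import *
go(knob(1.89,.1),-1.89,1)
c=ctrl.camera('wrist');np.savez('pics/w4.npz',**c)
im=c['img'].copy()
for p in [knob(1.89,.111),P(.0,.09,.078)]:
    u=proj(c,rot(p,M));print(u.round(1));cv2.circle(im,tuple(int(x) for x in u.round()),2,(0,255,0),1)
cv2.imwrite('pics/w4.png',cv2.resize(im,(800,600),interpolation=cv2.INTER_CUBIC))"
```

```text
time_s: 11.7
ee_pos: [0.4995, 0.0369, 0.4459]
eef_rot: [-2.643, 0.161, -0.483]
force: [-0.5, 0.5, -0.8]
grip_width: 0.0377
grip_force: 0.0
time_s: 11.9
ee_pos: [0.5, 0.036, 0.4461]
eef_rot: [-2.641, 0.155, -0.474]
force: [0.6, 1.1, -0.4]
grip_width: 0.0376
grip_force: 0.0
8.000024579623432 0.006497583429362702 [-0.07  0.15  1.63  0.53  1.33  1.89]
[-0.05, -0.03, 8.0, 0.0, 0.0, 0.01]
[255.7 212.9]
[256.3  87.8]
```

View pics/w4.png

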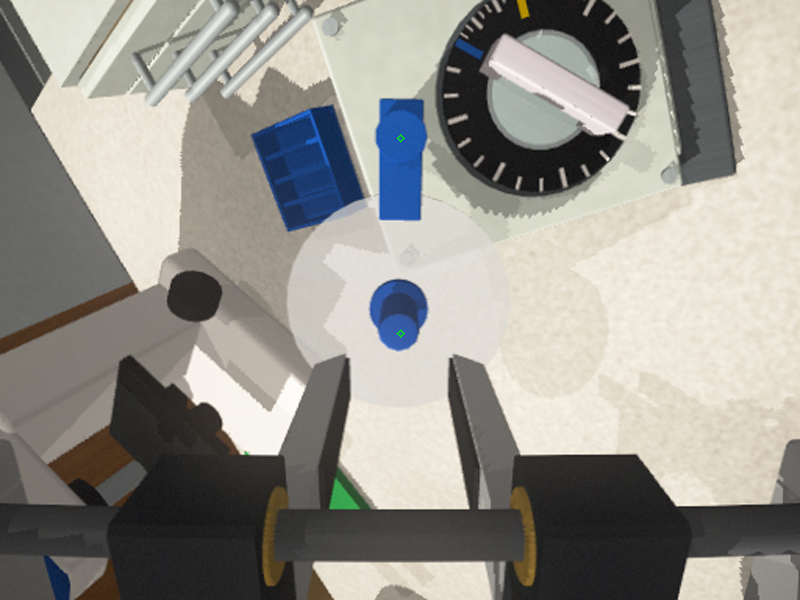

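The knob top is at (399,333), centred between the fingers and on the prediction. Descending, caging it and swinging back.

```bash
python3 -m jog '[[0,0,2,0,0,0],[0,0,4,0,0,0],[0,0,6,0,0,0],[0,0,7.3,0,0,0],[0,0,8,0,0,0],[0,0,8,0,0,0],[0,0,8,0,0,0]]' 
python3 -m jog '[[0,0,0,0,0,0],[0,0,0,0,0,0],[0,0,0,0,0,0]]' 25 5
python3 -c "
from go import *
swing(1.25,8)"
```

```text
time_s: 12.65
ee_pos: [0.508, 0.0746, 0.3782]
eef_rot: [-2.641, 0.155, -0.478]
force: [-0.2, -0.1, 0.2]
grip_width: 0.0375
grip_force: 0.0
time_s: 12.95
ee_pos: [0.5078, 0.0747, 0.3781]
eef_rot: [-2.641, 0.155, -0.478]
force: [-0.0, -0.1, -0.1]
grip_width: 0.024
grip_force: 0.0
now 1.8885528361941395 0.08928718492923012 0.1014201105474809
[-0.02, 0.73, 0.14, 0.0, -0.0, -0.08]
[0.07, 1.44, 0.14, 0.0, -0.0, -0.16]
[0.21, 2.15, 0.14, 0.0, -0.0, -0.24]
[0.41, 2.84, 0.14, 0.0, -0.0, -0.32]
[0.66, 3.51, 0.15, 0.0, -0.0, -0.4]
[0.96, 4.16, 0.15, 0.0, -0.0, -0.48]
[1.32, 4.78, 0.15, 0.0, -0.0, -0.56]
[1.72, 5.38, 0.15, 0.0, -0.0, -0.64]
```

```bash
python3 -m jog '[[0,0.73,0,0,0,-0.08],[0.07,1.45,0,0,0,-0.16],[0.2,2.15,0,0,0,-0.24],[0.4,2.85,0,0,0,-0.32],[0.65,3.5,0,0,0,-0.4],[0.95,4.15,0,0,0,-0.48],[1.3,4.8,0,0,0,-0.56],[1.7,5.4,0,0,0,-0.64]]'
python3 -c "
from go import *
swing(.6,8)"
```

```text
time_s: 13.75
ee_pos: [0.4973, 0.0266, 0.3496]
eef_rot: [-2.642, -0.161, 0.084]
force: [0.5, 0.8, -0.5]
grip_width: 0.0237
grip_force: 0.3
now 1.2448963894337737 0.09037102470687032 0.10130261844025128
[0.07, 0.75, 0.13, 0.0, -0.0, -0.08]
[0.16, 1.47, 0.13, 0.0, -0.0, -0.16]
[0.3, 2.18, 0.13, 0.0, -0.0, -0.24]
[0.5, 2.87, 0.13, 0.0, -0.0, -0.32]
[0.76, 3.55, 0.13, 0.0, -0.0, -0.4]
[1.07, 4.21, 0.14, 0.0, 0.0, -0.48]
[1.44, 4.83, 0.14, 0.0, 0.0, -0.56]
[1.85, 5.43, 0.14, 0.0, 0.0, -0.64]
```

```bash
python3 -m jog '[[0.05,0.75,0,0,0,-0.08],[0.15,1.45,0,0,0,-0.16],[0.3,2.2,0,0,0,-0.24],[0.5,2.9,0,0,0,-0.32],[0.75,3.55,0,0,0,-0.4],[1.05,4.2,0,0,0,-0.48],[1.45,4.8,0,0,0,-0.56],[1.85,5.4,0,0,0,-0.64]]'
python3 -c "
from go import *
swing(0.0,8)"
```

```text
time_s: 14.55
ee_pos: [0.5236, -0.0188, 0.3269]
eef_rot: [-2.825, -0.423, 0.697]
force: [-0.9, 0.7, 0.2]
grip_width: 0.0235
grip_force: 0.4
now 0.6003546904133765 0.09004301028006395 0.10126525495936615
[0.02, 0.69, 0.13, 0.0, 0.0, -0.08]
[0.1, 1.36, 0.13, 0.0, 0.0, -0.15]
[0.23, 2.02, 0.13, 0.0, 0.0, -0.23]
[0.4, 2.67, 0.13, 0.0, 0.0, -0.3]
[0.63, 3.31, 0.13, 0.0, 0.0, -0.38]
[0.9, 3.93, 0.13, 0.0, 0.0, -0.45]
[1.22, 4.52, 0.13, 0.0, 0.0, -0.53]
[1.59, 5.09, 0.13, 0.0, 0.0, -0.6]
```

```bash
python3 -m jog '[[0,0.7,0,0,0,-0.08],[0.1,1.35,0,0,0,-0.15],[0.25,2,0,0,0,-0.23],[0.4,2.65,0,0,0,-0.3],[0.65,3.3,0,0,0,-0.38],[0.9,3.9,0,0,0,-0.45],[1.2,4.5,0,0,0,-0.53],[1.6,5.1,0,0,0,-0.6]]'
python3 -m jog '[[0,0.1,0,0,0,0],[0,0.2,0,0,0,0],[0,0.3,0,0,0,0],[0,0.3,0,0,0,0]]'
python3 -c "
from go import *
swing(0.0,1)"
```

```text
time_s: 15.35
ee_pos: [0.5708, -0.0425, 0.3189]
eef_rot: [-3.139, -0.522, 1.364]
force: [-1.2, -0.4, -0.9]
grip_width: 0.0235
grip_force: 0.6
time_s: 15.75
ee_pos: [0.5732, -0.0428, 0.3188]
eef_rot: [-3.134, -0.522, 1.359]
force: [-6.3, -0.3, 0.7]
grip_width: 0.0234
grip_force: 3.1
now -0.023782721920281642 0.09027166335405863 0.10107583787358591
[-0.0, -0.25, 0.11, -0.0, 0.0, -0.01]
```

```bash
python3 -m jog '[[0,-0.2,0,0,0,0],[0,-0.2,0,0,0,0],[0,-0.2,0,0,0,0],[0,-0.2,0,0,0,0],[0,-0.2,-2.5,0,0,0],[0,-0.2,-5,0,0,0],[0,-0.2,-8,0,0,0],[0,-0.2,-10,0,0,0]]' 40
python3 -m jog '[[0,0,-1,0,0,0],[0,0,-1,0,0,0],[0,0,-1,0,0,0]]'
python3 -c "
from go import *
c=ctrl.camera('wrist')
im=c['img'].copy()
for p in [knob(0,.111),P(.0,.09,.078),P(.064,0,.012)]:
    u=proj(c,rot(p,M));print(u.round(1));cv2.circle(im,tuple(int(x) for x in u.round()),2,(0,255,0),1)
cv2.imwrite('pics/w5.png',cv2.resize(im,(800,600),interpolation=cv2.INTER_CUBIC))"
```

```text
time_s: 16.55
ee_pos: [0.5615, -0.0921, 0.4074]
eef_rot: [-3.139, -0.522, 1.361]
force: [-0.6, 0.5, -0.5]
grip_width: 0.0378
grip_force: 0.0
time_s: 16.85
ee_pos: [0.5607, -0.096, 0.4133]
eef_rot: [-3.136, -0.522, 1.36]
force: [0.6, 0.0, -0.2]
grip_width: 0.0375
grip_force: 0.0
[253.5 200.1]
[252.6  88.2]
[310.7 172.2]
```

View pics/w5.png

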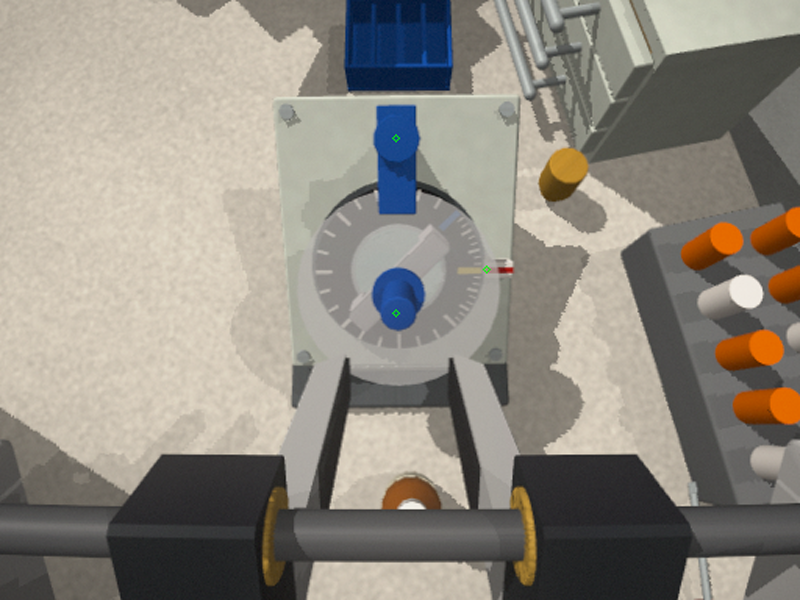

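The shield is shut, with the knob top at (397,313) against a predicted (396,313). The yellow mark at (468,270) is in line with the red line at (505,270), and the gripper is clear.

```bash
python3 -c "
from station import ctrl
print(ctrl.hand_in())"
```

```text
the job is handed in; nothing more can be done
None
```

The job is handed in: the shield was swung aside to its stop, the dial set to 45° (about 0.5° off in the close-up), and the shield swung back to its shut stop and released with the arm clear at about 17 s; no verdict came back.

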